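# Open the photometer's cell bay and press the cell-holder half onto its dowels

### The job

Take the flat-blade spatula, push its blade into the slot under the front edge of the photometer's closed cover, lever the cover open with the blade (never with the fingers) until it stands past upright, and lay the spatula back down on the bench. Then take the loose cell-holder half by its grip, lower it into the open bay onto the two dowels and press it down against the sprung seat until it is fully home; finish while still holding it pressed down like that, without letting go. Leave the cover open and the bottle, beaker and jar standing where they are.

Things in the scene. Friction and masses are not known exactly. Their poses are not given: they have to be found in the camera images.
- photometer: Black bench photometer, fixed, 110 (its x) x 206 (its y) x 62 mm high. Origin at the centre of its underside; x points from its front face (which has the slot and faces the robot) to its back, z up. Its +y half carries a flat display, its -y half an open-topped bay, closed at first by a hinged cover.
- bay_mid (a point): Middle of the bay's mouth, at deck height, (0, -50, 62) mm in the photometer's frame, same axes. The bay is 80 (x) x 58 (y) mm. In it stand two fixed upright steel dowels, 8 mm in diameter, 24 mm either side of this point along x; their tips, tapered to 3 mm over the last 5 mm, are 10 mm below the deck.
- slot_mouth (a point): Middle of the pry slot, on the photometer's front face, at (-55, -50, 57.5) mm in its frame, same axes. The slot is 52 mm wide (y) and 9 mm high (53 to 62 mm above the bench), lies right under the cover's front edge and leads level through the 15 mm thick front wall into the bay.
- cover_edge (a point): Middle of the lower front edge of the cover (moves with it). The cover is a flat grey plastic plate 101 (x) x 82 (y) x 5 mm, 50 g; closed, its underside lies on the deck, 62 mm above the bench, and its front edge is level with the photometer's front face.
- cover_hinge (a point): Hinge line of the cover, at (46, -50, 62) mm in the photometer's frame, fixed, running along the photometer's y; the cover's front edge is 101 mm from it.
- cover (a joint): Opening angle of the cover in rad: 0 closed, 1.57 upright, 2.1 the stop, leaning back away from the robot. A stiff hinge (about 0.06 N m of friction): the cover stays where it is left. It takes about 1 N at the front edge to raise.
- seat (a joint): How far the sprung seat in the bay is pressed down, in m: 0 at rest, 0.006 at its stop. It starts to yield at 3 N and takes 1.5 N more per mm (about 9 N at 4 mm, 12 N at the stop); it springs back up when let go.
- seat_mid (a point): Centre of the seat's upper face, in the middle between the dowels, on which the cell-holder half lands; axes as the photometer. Seat plate aluminium, 66 x 42 mm. At rest this face is 38 mm above the bench, 24 mm below the deck, so the dowels stand 14 mm out of it.
- holder_half: Loose upper half of the cell holder, 110 to 190 g: aluminium block 70 (x) x 44 (y) x 28 mm (z) with an upright black grip in the middle of its top, 26 (x) x 22 (y) mm, 44 mm tall. Origin: centre of the underside. Two vertical 10 mm through holes, countersunk below, at x = -24 and +24 mm, y = 0. Fits the dowels either way round. Fully home, the block's top is 2 mm below the deck.
- holder_grip (a point): A good point to grasp the cell-holder half: centre of the grip, 58 mm above its underside, 30 mm above the block's top; axes as the holder half. Grasp it across y (22 mm wide).
- spatula: Loose flat-blade spatula, 60 g, lying on its handle along its own x. Wooden handle 90 (x) x 16 (y) x 20 mm (z); origin at the centre of the handle's underside. A level steel blade, 18 mm wide and 2 mm thick, reaches forward at the handle's mid height; its square tip is 120 mm from the origin along +x. The wide blade is the last 60 mm.
- spatula_mid (a point): Centre of the handle, 10 mm above its underside; axes as the spatula.
- spatula_tip (a point): Middle of the blade's tip, 120 mm ahead of spatula_mid along the spatula's x.
- reagent_bottle: Bystander: white plastic bottle with a red cap, 60 mm diameter, 130 mm tall; origin under its centre.
- beaker: Bystander: open glass beaker, 70 mm diameter at the rim, 85 mm tall; origin under its centre.
- sample_jar: Bystander: small glass jar with a black cap, 44 mm diameter, 60 mm tall; origin under its centre.

How it is judged:
By the outcome, as a careful person would: the job done as asked, in the order asked, and still so for the second after the job is handed in, while the arm keeps its last pose, push and grip.
It also fails if it takes over 72 s, if anything falls off the work surface, if the arm or the gripper's body presses on something with over 40 N, if the wrist force passes 120 N, or if a joint passes its speed limit or range.

### The arm

A 6-joint arm with a two-finger parallel gripper is mounted at the origin on the work surface. World frame = base frame: x ahead of the robot, y to its left, z up, the work surface at z = 0. Lengths are in mm, angles in rad, forces in N, time in s.
With the tool pointing down it reaches from about 350 to 975 mm from the base axis. Payload 7.1 kg.
Tool frame: the origin (TCP) lies on the front face of the gripper's body, between the roots of the fingers; the fingertips stand 80 mm ahead of it and the grasp point (between the pads) lies 61 mm ahead of it (env.tips_ahead is the distance from the TCP to the fingertips, in mm); z points along the fingers, y is the line along which they close (so a half turn about z gives the same grasp; the last joint's range is limited). The gripper opens to 88 mm and grips with 3 to 60 N. Pads are 20 mm wide; open, the fingers measure 115 mm over their backs; the gripper's body (75 mm by 178 mm) begins 61 mm behind the grasp point.
Start: joints at [1.223, 0.423, 1.63, -0, 1.089, -0.019], TCP at [201.785, 591.513, 302.675] pointing down, gripper open.
Joint ranges: [-3, 3], [-0.9, 2.11], [0.09, 2.58], [-1.31, 4.45], [0.11, 2.69], [-2.54, 2.54]. Speed limits (rad/s): [2.39, 2.39, 3.01, 3.14, 3.14, 3.14].

### API

Orientations are given as a unit quaternion [x, y, z, w].
In Python, from station import env, set_gripper, viewer, workorder gives the robot as it stands. Calls block until the motion is done:
- env.reach(position, orientation): joint-space move of the TCP to a pose.
- env.move_l(position, rot=None, rate=150, f_stop=None): straight line of the TCP; rot=None keeps the orientation; rate is the mean speed in mm/s. With f_stop (N) it stops when the force on the tool has changed by that much, and returns True; else False.
- env.move_joints(angles): joint-space move.
- set_gripper(opening): finger opening in mm; the grip force is fixed at half the most; returns when the fingers have stopped.
- env.hold(seconds).
- env.ik(position, orientation): joint angles nearest the present ones, or None.
- env.read_state(): the state.
- viewer.camera(name): name is "scene" or "top" or "wrist"; returns the picture (384x512x3 uint8, blue, green, red); there is no depth.
- viewer.camera_params(name): a dict with "fx", "fy", "cx", "cy" (pixels), "pose" (4x4, takes a point from camera to world coordinates); the wrist camera has in their place "tool_from_camera" (4x4, takes a point from camera to tool coordinates, whose origin is the TCP and whose axes are the flange's). Camera axes: x right, y up, looking along -z (the intrinsics and any distortion apply to the point x, -y, -z); pixel columns grow to the right and rows downward; lengths in mm; the calibration is good to about 2 mm. A picture is of the moment at which its call begins: read the wrist's pose just before it. camera_params takes no time and is no camera call.
A pose or a line that the arm cannot do raises env.IKError and nothing moves.
- workorder.sign_off(): hands the job in; it is judged then, once.
The state is a dict: "time_s": time; "qpos": joint angles; "dq": joint speeds; "tau": joint torques, N m; "tool_pos": TCP position; "orientation": TCP orientation; "force": force on the tool from outside, world axes, zero at the start; "wrist_torque": the same for the moment, N m; "width": finger opening in mm; "grip_force": force on a finger pad.
Only numpy, scipy, OpenCV 4.12 (cv2) and the standard library are available. Lean on these libraries where they do the work, as an engineer would, in place of code of your own. Each camera call takes 0.05 s, during which the arm holds its last target. There are 200 camera calls.

## Working session

There is one attempt and no reset: what is moved stays moved. The work goes in short steps, each a Python script; the robot and the scene stay as the last script left them, time stands still between calls to the robot, and variables do not carry over. Pictures are saved under pics/ and viewed, at most 10 in all, crops included, and the job is handed in when it is done.

```bash
ls; mkdir -p pics; python3 - <<'E'
from station import env, set_gripper, viewer, workorder
import cv2
for n in ("scene","top","wrist"):
    cv2.imwrite(f"pics/{n}0.png", viewer.camera(n))
    p=viewer.camera_params(n); print(n,{k:(v.round(3).tolist() if hasattr(v,'round') and not isinstance(v,float) else v) for k,v in p.items()})
s=env.read_state(); print(s)
E
```

```text
pics
scene {'fx': 413.6648453847549, 'fy': 413.6648453847549, 'cx': 254.82367739362837, 'cy': 199.00990745754618, 'pose': [[0.112, -0.706, 0.699, 1443.127], [0.994, 0.08, -0.079, -101.736], [-0.0, 0.703, 0.711, 928.676], [0.0, 0.0, 0.0, 1.0]]}
top {'fx': 395.6237102176015, 'fy': 395.6237102176015, 'cx': 253.5360399244945, 'cy': 194.94171814460162, 'pose': [[-0.01, 0.983, -0.182, 443.58], [-1.0, -0.012, -0.007, -27.573], [-0.009, 0.182, 0.983, 935.306], [0.0, 0.0, 0.0, 1.0]]}
wrist {'fx': 268.9796780468125, 'fy': 268.9796780468125, 'cx': 254.27356880856368, 'cy': 193.51503851356935, 'tool_from_camera': [[0.001, 0.967, 0.256, 70.215], [1.0, -0.001, 0.0, -0.454], [0.001, 0.256, -0.967, -81.368], [0.0, 0.0, 0.0, 1.0]]}
{'time_s': 0.15, 'qpos': array([ 1.22297443e+00,  4.23675133e-01,  1.63047695e+00,  9.47240849e-06,
        1.08858687e+00, -1.89578341e-02]), 'dq': array([-0.00073249, -0.00015697, -0.00424618, -0.00036872, -0.00091623,
       -0.00113459]), 'tau': array([-1.64078341e-03, -5.44986212e+01, -2.73920327e+01,  6.42581843e-02,
        2.04569375e-02, -4.86069757e-05]), 'tool_pos': array([201.69483026, 591.22246122, 302.08881129]), 'orientation': array([ 1.63694194e-01,  9.86510964e-01, -5.62771470e-04, -1.08645804e-04]), 'force': array([-0.89958823, -0.55544225, -0.36920912]), 'wrist_torque': array([ 0.01623398, -0.04913539,  0.01277312]), 'grip_force': 0.0, 'width': 87.8384877452113}
```

```bash
python3 - <<'E'
import cv2,numpy as np
t=cv2.imread("pics/top0.png");cv2.imwrite("pics/top0b.png",cv2.resize(t,(800,600),interpolation=cv2.INTER_CUBIC))
E
```

```text
(no output)
```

View pics/top0b.png

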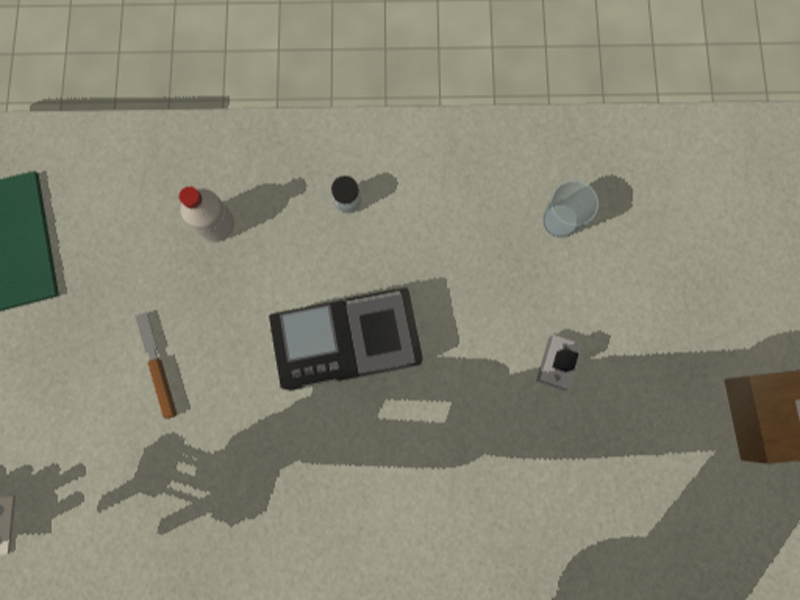

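View pics/scene0.png

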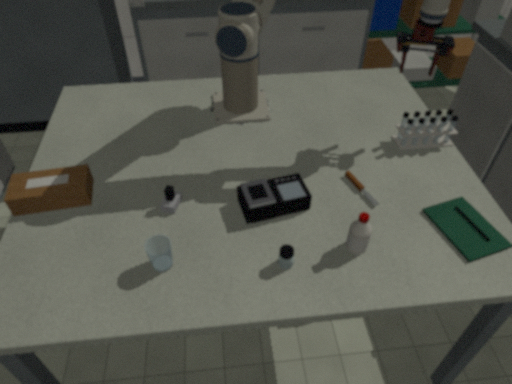

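The top view shows the spatula at left (handle about (162,388), blade tip (147,315) in the 800-px picture). The photometer is at (347,338) with its bay half to the right, and the holder half is at (560,362). The bystanders stand further from the robot. Next I'll write the helpers and take rough positions.

```bash
cat > h.py <<'E'
from station import env, set_gripper, viewer, workorder
import cv2, numpy as np
from scipy.spatial.transform import Rotation as R
def st(): return env.read_state()
def campose(name, s=None):
    p=viewer.camera_params(name)
    if name!="wrist": return p, np.array(p["pose"])
    T=np.eye(4); T[:3,:3]=R.from_quat(s["orientation"]).as_matrix(); T[:3,3]=s["tool_pos"]
    return p, T@np.array(p["tool_from_camera"])
def cast(uv, z, p, T):
    uv=np.atleast_2d(np.asarray(uv,float))
    d=np.c_[(uv[:,0]-p["cx"])/p["fx"], -(uv[:,1]-p["cy"])/p["fy"], -np.ones(len(uv))]@T[:3,:3].T
    return T[:3,3]+d*((z-T[2,3])/d[:,2])[:,None]
def proj(P,p,T):
    c=(np.atleast_2d(P)-T[:3,3])@T[:3,:3]
    return np.c_[p["cx"]-p["fx"]*c[:,0]/c[:,2], p["cy"]+p["fy"]*c[:,1]/c[:,2]]
def down(yaw, flip=False):
    "tool down, tool x along world yaw (camera side)"
    a=yaw+(np.pi if flip else 0)
    x=np.array([np.cos(a),np.sin(a),0]); z=np.array([0,0,-1.]); y=np.cross(z,x)
    return R.from_matrix(np.c_[x,y,z]).as_quat()
def comps(mask, amin=30):
    n,l,s,c=cv2.connectedComponentsWithStats(mask.astype(np.uint8))
    return [(s[i],c[i],l==i) for i in range(1,n) if s[i,4]>=amin]
def shot(n, fn):
    s=st(); im=viewer.camera(n); cv2.imwrite("pics/"+fn,im); return (im,)+campose(n,s)
E
python3 - <<'E'
from h import *
im=cv2.imread("pics/top0.png"); p,T=campose("top")
hsv=cv2.cvtColor(im,cv2.COLOR_BGR2HSV)
m=cv2.inRange(hsv,(5,110,60),(20,255,255))
for s,c,mm in comps(m): 
    pts=np.argwhere(mm)[:,::-1]; w=cast(pts,18,p,T)[:,:2]; e,v=np.linalg.eigh(np.cov(w.T))
    print("brown",s,c,w.mean(0),np.degrees(np.arctan2(v[1,1],v[0,1])),np.sqrt(12*e))
k=1/1.5625
print("tip",cast(np.array([[141,314],[153,312]])*k,10,p,T))
print("photometer corners z62",cast(np.array([[270,314],[407,288],[421,363],[282,388]])*k,62,p,T))
print("holder grip top z72",cast(np.array([[566,357]])*k,72,p,T), "block corners z28",cast(np.array([[551,335],[581,341],[568,389],[538,381]])*k,28,p,T))
print("bottle,jar,beaker",cast(np.array([[215,232],[347,207],[562,228]])*k,0,p,T))
E
```

```text
brown [ 95 230  18  37 299] [103.10033445 248.40468227] [491.87511236 327.17625353] -160.09644073104295 [18.26191973 88.49045218]
brown [ 475  238   37   58 1543] [496.96953986 265.10823072] [ 444.61103127 -572.56539221] 176.3271647123694 [ 65.91230086 122.39226933]
tip [[604.6441936  367.53770849  10.        ]
 [607.51965956 349.38207131  10.        ]]
photometer corners z62 [[593.38296754 159.51823467  62.        ]
 [629.10337721 -37.59124197  62.        ]
 [520.67765153 -55.87656053  62.        ]
 [487.78513355 139.82754737  62.        ]]
holder grip top z72 [[ 525.8956678  -257.90235323   72.        ]] block corners z28 [[ 562.83116608 -249.51277962   28.        ]
 [ 553.42051387 -293.09945714   28.        ]
 [ 483.55171574 -269.73789151   28.        ]
 [ 495.57401213 -226.85277405   28.        ]]
bottle,jar,beaker [[ 736.23133477  263.18806731    0.        ]
 [ 774.7221772    55.05452944    0.        ]
 [ 735.60419224 -283.05827657    0.        ]]
```

```bash
python3 - <<'E'
from h import *
q=down(np.radians(17))
set_gripper(50)
env.reach([490,325,250],q)
print(st()["time_s"],st()["qpos"].round(2))
im,p,T=shot("wrist","w1.png")
hsv=cv2.cvtColor(im,cv2.COLOR_BGR2HSV)
m=cv2.inRange(hsv,(5,110,60),(20,255,255))
for s,c,mm in comps(m,100):
    pts=np.argwhere(mm)[:,::-1]; w=cast(pts,18,p,T)[:,:2]
    r=cv2.minAreaRect(w.astype(np.float32)); e,v=np.linalg.eigh(np.cov(w.T))
    print("brown",s,c,w.mean(0),r,np.degrees(np.arctan2(v[1,1],v[0,1])))
E
```

```text
2.525 [0.57 0.43 1.75 0.   0.95 1.84]
brown [244 141  15  74 920] [251.38913043 177.19456522] [494.15193728 330.09625867] ((492.73590087890625, 329.56744384765625), (88.64944458007812, 14.989614486694336), 19.173242568969727) -160.8290245555867
brown [323 328  84  14 550] [367.30363636 335.14545455] [326.6537773  109.05994188] ((326.63250732421875, 112.64346313476562), (21.917068481445312, 117.85419464111328), 17.127281188964844) 109.07012240110522
brown [407 328  59  14 404] [435.02227723 334.77227723] [355.20516653  18.53811142] ((356.0125427246094, 17.30196762084961), (21.91631317138672, 84.75405883789062), 17.126962661743164) 103.99138435374705
brown [154 333 117   9 520] [210.85       337.36538462] [258.40792887 317.82049337] ((259.3697509765625, 316.7371826171875), (13.566556930541992, 163.77011108398438), 17.127277374267578) 106.8410772860589
```

View pics/w1.png

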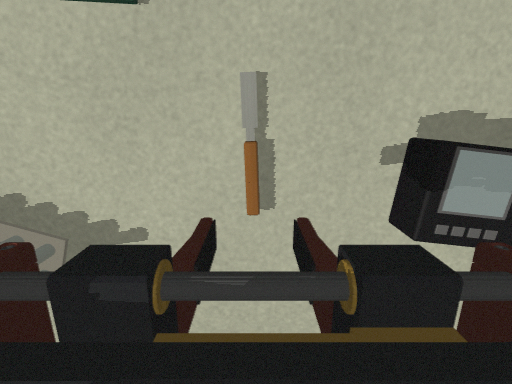

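The wrist view shows the spatula clean between the open fingers: handle about (251,177), tip about (254,71). I'll grasp it 18 mm ahead of the handle centre and carry it to a staging pose before the slot.

```bash
python3 - <<'E'
from h import *
im=cv2.imread("pics/w1.png"); p,T=campose("wrist",st())
tip=cast([[254,71.5]],10,p,T)[0]; c=np.array([493,329.6,0]); d=tip-c; yaw=np.arctan2(d[1],d[0]); print("tip",tip,np.degrees(yaw),np.hypot(*d[:2]))
yaw=(yaw+np.radians(19.1))/2
u=np.array([np.cos(yaw),np.sin(yaw),0]); g=c+18*u
q=down(yaw)
env.reach([g[0],g[1],140],q)
print(env.move_l([g[0],g[1],83],rate=100,f_stop=15), st()["tool_pos"])
set_gripper(5); s=st(); print(s["width"],s["grip_force"],s["tool_pos"])
env.move_l([g[0],g[1],200],rate=150)
y=np.radians(9.5); x=np.array([np.cos(y),np.sin(y),0])
slot=np.array([512,-7,0.]); tcp=slot-x*(102+60); tcp[2]=200
env.reach(tcp,down(y)); s=st(); print(s["time_s"],s["width"],s["tool_pos"],s["qpos"].round(2))
shot("wrist","w2.png")
E
```

```text
tip [607.43349272 361.98177765  10.        ] 15.800168357397316 118.92688417891863
False [510.40160447 335.13209605  83.27422549]
15.925117819159988 29.951689839363098 [510.25972508 335.06301373  83.2125728 ]
6.8583 15.64116059073679 [353.25573301 -33.4977708  200.14547648] [-0.13  0.22  2.27  0.    0.65  1.28]
```

View pics/w2.png

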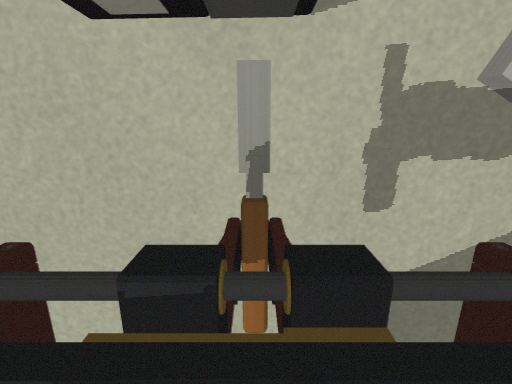

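The spatula is held straight, tip at about (254,60). The photometer's front edge is at the top, running from (92,18) to (300,15). I'll cross-check it against the top-view estimate.

```bash
python3 - <<'E'
from h import *
p,T=campose("wrist",st()); s=st(); y=np.radians(9.5); x=np.array([np.cos(y),np.sin(y),0])
t=cast([[254,60],[237,61],[271,61]],127,p,T); print("tip",t, "ahead",(t[0]-s["tool_pos"])@x, "lat",(t[0]-s["tool_pos"])@[-np.sin(y),np.cos(y),0],"width",np.linalg.norm(t[1]-t[2]))
im=cv2.imread("pics/w2.png"); g=im.max(2); 
cols=range(60,320,20); print([(c,int(np.argmax(g[:,c]>70)) if g[0,c]<70 else -1, g[:26:2,c].tolist()) for c in (70,90,100,150,200,250,290,300,310)])
print("z0",cast([[92,18],[300,15]],0,p,T))
# predicted corners with the top-view pose
C=np.array([558,51.5,0]); Rm=np.array([[np.cos(y),-np.sin(y),0],[np.sin(y),np.cos(y),0],[0,0,1]])
P=np.array([[-55,103,0],[-55,-103,0],[-55,103,62],[-55,-103,62],[-55,-9,62],[-55,-91,62]])@Rm.T+C
print("pred wrist",proj(P,p,T).round(1).tolist())
pt,Tt=campose("top"); print("pred top800",(proj(P,pt,Tt)*1.5625).round().tolist())
E
```

```text
tip [[452.75469154 -16.76780509 127.        ]
 [450.79116823  -8.03674071 127.        ]
 [453.77059397 -25.65911661 127.        ]] ahead 100.91102798737093 lat -0.04181052114500199 width 17.87246793825077
[(70, 6, [23, 24, 11, 114, 161, 161, 162, 160, 157, 159, 159, 162, 164]), (90, 19, [23, 21, 30, 12, 19, 27, 23, 22, 19, 51, 165, 163, 165]), (100, -1, [109, 107, 91, 78, 18, 24, 13, 26, 18, 18, 161, 161, 159]), (150, -1, [109, 110, 108, 105, 105, 108, 111, 25, 24, 159, 158, 156, 161]), (200, 17, [11, 26, 26, 15, 26, 17, 16, 27, 29, 159, 154, 158, 157]), (250, 17, [57, 56, 55, 55, 51, 54, 54, 52, 51, 160, 166, 161, 157]), (290, 17, [52, 45, 53, 50, 57, 55, 52, 53, 64, 163, 162, 163, 162]), (300, 15, [17, 16, 29, 22, 24, 18, 30, 17, 161, 160, 162, 159, 157]), (310, 13, [15, 17, 15, 22, 24, 28, 27, 149, 156, 156, 152, 156, 157])]
z0 [[488.29543102 140.92654923   0.        ]
 [522.68861694 -47.83677388   0.        ]]
pred wrist [[88.6, 19.2], [311.6, 19.7], [36.0, -13.5], [329.8, -12.9], [195.8, -13.1], [312.7, -12.9]]
pred top800 [[287.0, 391.0], [422.0, 367.0], [279.0, 389.0], [423.0, 363.0], [358.0, 375.0], [415.0, 364.0]]
```

```bash
python3 - <<'E'
from h import *
y=np.radians(9.5)
env.reach([460,35,320],down(y)); print(st()["time_s"])
im,p,T=shot("wrist","w3.png")
E
```

```text
7.6417
```

View pics/w3.png

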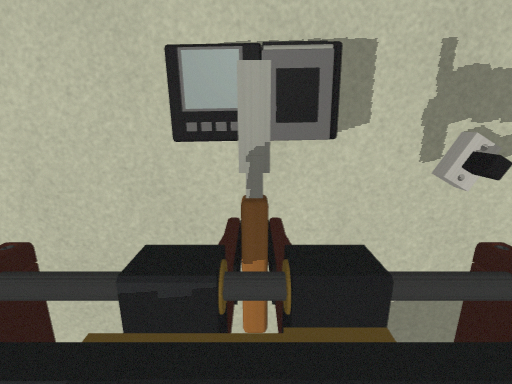

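The wrist view shows the deck corners at (166,45), (341,41), (337,139) and (173,141), and the holder half at right (grip top about (490,163)).

```bash
cat >> h.py <<'E'
def fit(model, world):
    "planar rigid fit: yaw, origin"
    a=np.asarray(model)[:,:2]; b=np.asarray(world)[:,:2]; ac,bc=a.mean(0),b.mean(0)
    H=(a-ac).T@(b-bc); yaw=np.arctan2(H[0,1]-H[1,0],H[0,0]+H[1,1])
    Rm=np.array([[np.cos(yaw),-np.sin(yaw)],[np.sin(yaw),np.cos(yaw)]])
    return yaw, bc-Rm@ac, Rm, np.linalg.norm((a@Rm.T+bc-Rm@ac)-b,axis=1)
E
python3 - <<'E'
from h import *
p,T=campose("wrist",st())
w=cast([[166,45],[341,41],[337,139.5],[173,141]],62,p,T)
print(w[:,:2].round(1).tolist())
M=[[55,103],[55,-103],[-55,-103],[-55,103]]
yaw,o,Rm,r=fit(M,w); print(np.degrees(yaw),o,r,"slot",Rm@[-55,-50]+o)
im=cv2.imread("pics/top0.png"); pt,Tt=campose("top")
w=cast(np.array([[270,314],[407,288],[421,363],[282,388]])/1.5625,62,pt,Tt); yaw,o,Rm,r=fit(M,w); print("top",np.degrees(yaw),o,r)
E
```

```text
[[592.2, 158.2], [629.0, -35.9], [522.1, -58.2], [486.7, 141.0]]
10.436691889365406 [557.49760481  51.29193153] [4.39083937 4.35778051 1.79166386 2.57738715] slot [512.46499228  -7.84404575]
top 9.942604326782554 [557.73728245  51.46949488] [2.99463997 2.95583447 3.66511903 4.11994907]
```

```bash
cat >> h.py <<'E'
YAW=np.radians(10.2); O=np.array([557.6,51.4,0])
RP=np.array([[np.cos(YAW),-np.sin(YAW),0],[np.sin(YAW),np.cos(YAW),0],[0,0,1]])
def W(v): return RP@np.asarray(v,float)+O   # photometer -> world
def tcp_for_tip(v): return W(np.asarray(v,float)+[-101.5,0,73.2])
E
python3 - <<'E'
from h import *
env.reach(tcp_for_tip([-80,-50,110]),down(YAW))
env.move_l(tcp_for_tip([-80,-50,57.3]),rate=100,f_stop=10)
f0=st()["force"]
print(env.move_l(tcp_for_tip([-25,-50,57.3]),rate=60,f_stop=5)); s=st()
print(s["time_s"],s["force"]-f0,s["tool_pos"],(s["tool_pos"]-O)@RP)
shot("wrist","w4.png")
E
```

```text
False
10.1417 [-1.40872531 -0.57157635 -1.1204064 ] [441.43848782 -20.21270845 130.38076159] [-127.00716799  -49.91048192  130.38076159]
```

View pics/w4.png

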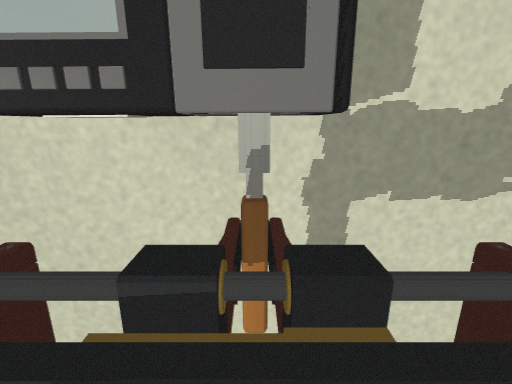

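The blade is under the cover, with the front edge crossing it at about row 113 and the handle unmoved in the grip. Next I'll lever along the arc.

```bash
python3 - <<'E'
from h import *
r=71
for th in np.linspace(0.12,2.0,13):
    hit=env.move_l(tcp_for_tip([46-r*np.cos(th),-50,61+r*np.sin(th)]),rate=70,f_stop=15)
    if hit: print("stop",th); break
s=st(); print(s["time_s"],s["force"],s["width"],(s["tool_pos"]-O)@RP)
shot("wrist","w5.png"); im,_,_=shot("scene","s5.png")
a=cv2.imread("pics/w5.png"); b=cv2.resize(im[140:260,190:350],(512,384),interpolation=cv2.INTER_CUBIC)
cv2.imwrite("pics/c5.png",cv2.resize(np.hstack([a,b]),(800,300)))
E
```

```text
14.2167 [ 0.1071083  -0.61721762 -0.07695351] 16.086858299795235 [-25.53124438 -50.01541715 198.55182652]
```

View pics/c5.png

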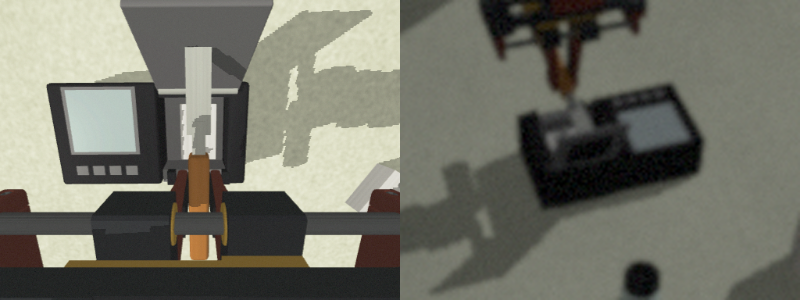

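The cover stands open, leaning back, with the blade tip against its underside (left half, tip about (198,45)). I'll withdraw, lay the spatula back where it was, then look at the bay and the holder half from matching viewpoints.

```bash
python3 - <<'E'
from h import *
v=(st()["tool_pos"]-O)@RP
env.move_l(W(v+[-90,0,0]),rate=180)
env.move_l(W(v+[-90,0,40]),rate=150)
q=down(np.radians(17.4))
env.reach([510.4,335.1,130],q)
print(env.move_l([510.4,335.1,83.0],rate=50,f_stop=6),st()["tool_pos"])
set_gripper(40); env.move_l([510.4,335.1,150],rate=150)
print(st()["time_s"])
set_gripper(70)
b=W([40,-50,280]); env.reach(b,down(YAW,True)); env.hold(.2); print(st()["time_s"],st()["qpos"].round(2))
shot("wrist","w6.png")
hy=np.radians(-18.6); hc=np.array([524,-260,0]); 
env.reach(hc+[40*np.cos(hy),40*np.sin(hy),256],down(hy,True)); env.hold(.2); s=st(); print(s["time_s"],s["tool_pos"],s["orientation"])
shot("wrist","w7.png")
a=cv2.imread("pics/w6.png")[:240,100:420];c=cv2.imread("pics/w7.png")[:240,100:420]
cv2.imwrite("pics/c67.png",cv2.resize(np.vstack([a,c]),(400*2,600*2),interpolation=cv2.INTER_CUBIC)[:, :] if 0 else cv2.resize(np.hstack([a,c]),(800,300),interpolation=cv2.INTER_CUBIC))
E
```

```text
True [509.98298044 334.8792186   83.15097803]
18.8583
22.7167 [-0.    0.42  1.69  0.    1.03 -1.75]
24.075 [ 562.50387672 -271.49334873  256.17622211] [1.60544907e-01 9.87028529e-01 2.37481067e-06 1.26902617e-04]
```

View pics/c67.png

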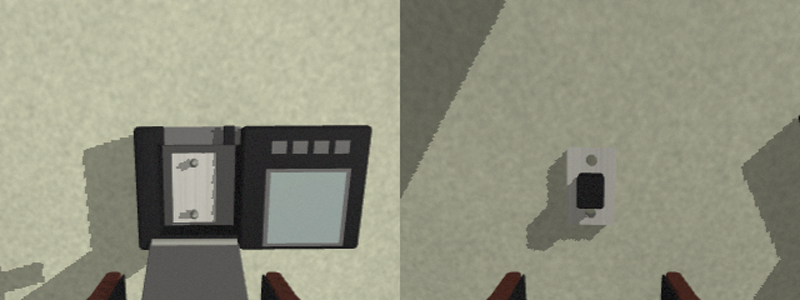

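The crops show the two dowels on the bright seat at about (193,162) and (193,214), and the holder block at (590,185), its holes at about (591,160) and (591,213). I'll enlarge both.

```bash
python3 - <<'E'
import cv2,numpy as np
a=cv2.imread("pics/w6.png")[115:191,230:280]; b=cv2.imread("pics/w7.png")[108:184,225:275]
cv2.imwrite("pics/z67.png",np.hstack([cv2.resize(k,(400,600)[::1] if 0 else (395,600),interpolation=cv2.INTER_NEAREST) for k in (a,b)]))
E
```

```text
(no output)
```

View pics/z67.png

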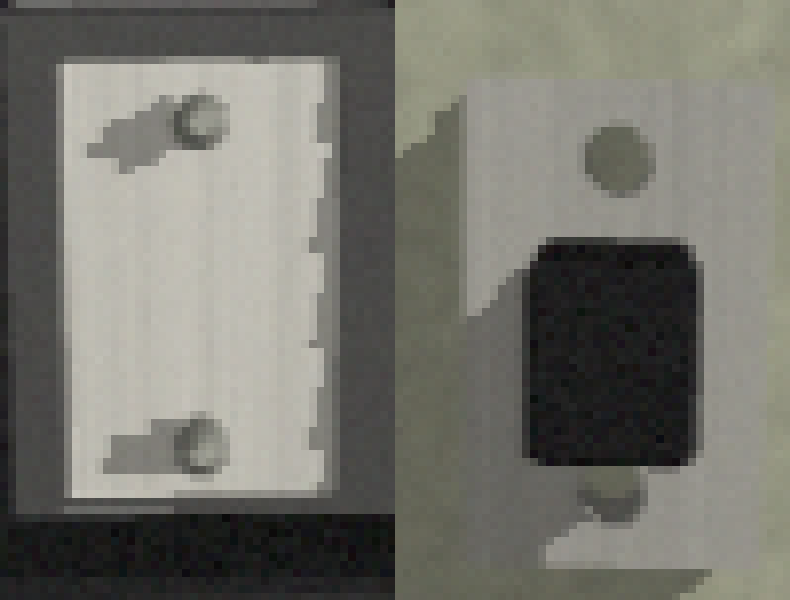

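The enlarged dowels sit at (202,122) and (203,445), which is (255.6,130.4) and (255.7,171.3) in the picture. The holder's holes are at (620,160) and about (615,488), which is (253.5,128.3) and (252.9,169.8).

```bash
python3 - <<'E'
from h import *
p,_=campose("wrist",st())
M=[[-24,0],[24,0]]
# bay view pose (commanded)
sb={"tool_pos":W([40,-50,280]),"orientation":down(YAW,True)}
_,Tb=campose("wrist",sb); d=cast([[255.6,130.4],[255.7,171.3]],47,p,Tb)
y,o,_,r=fit(M,d); print("dowels",d[:,:2].round(1).tolist(),np.degrees(y),o,r,"nominal",W([0,-50,0]))
s=st(); _,Th=campose("wrist",s); h=cast([[253.5,128.3],[252.9,169.8]],28,p,Th)
y,o,_,r=fit(M,h); print("holes",h[:,:2].round(1).tolist(),np.degrees(y),o,r)
c=cast([[253.5,149]],28,p,Th); print("block c",c)
g=225+(np.array([522,700,])-395)/7.9; gr=108+np.array([240,465])/7.9
print("grip top",cast([[g.mean(),gr.mean()]],72,p,Th))
E
```

```text
dowels [[545.3, -0.7], [591.7, 7.8]] 10.454358876494542 [568.51078682   3.57333837] [0.43477439 0.43477439] nominal [566.45423702   2.1902196    0.        ]
holes [[501.6, -252.8], [545.8, -268.4]] -19.347367412923543 [ 523.7035227 -260.6027836] [0.53555132 0.53555132]
block c [[ 523.3246357  -260.10808617   28.        ]]
grip top [[ 522.37348976 -260.83756016   72.        ]]
```

```bash
python3 - <<'E'
from h import *
y=np.radians(-19.2); q=down(y,True); c=[523.5,-260.4]
set_gripper(60); env.reach([*c,150],q)
print(env.move_l([*c,110.3],rate=80,f_stop=8),st()["tool_pos"])
set_gripper(10); s=st(); print("width",s["width"],s["grip_force"])
env.move_l([*c,200],rate=120); 
D=[568.5,3.6]; qd=down(np.radians(10.3),True)
env.reach([*D,200],qd); env.move_l([*D,168],rate=80); env.hold(.3)
s=st(); f0=s["force"]; print(s["time_s"],s["tool_pos"],s["width"])
hit=env.move_l([*D,151],rate=20,f_stop=4); s=st(); print("engage stop:",hit,s["tool_pos"],s["force"]-f0,s["wrist_torque"],s["time_s"])
shot("wrist","w8.png")
E
```

```text
False [ 523.43523883 -260.35870885  109.95706412]
width 21.59771259624111 29.994746446609497
29.1667 [568.728139     3.66000293 168.40867718] 21.67550141967757
engage stop: False [568.56213737   3.60872119 151.06098823] [-0.26920398  0.58444387 -0.28455841] [0.03042279 0.043653   0.06867573] 30.1667
```

There's no contact force with the underside 11 mm below the dowel tips, so the holder half is on the dowels. Now I'll press it home.

```bash
python3 - <<'E'
from h import *
D=[568.5,3.6]; f0=st()["force"]
for z in (148,146,144,142,140.5,139,137.5,136):
    hit=env.move_l([*D,z],rate=15,f_stop=24); s=st(); f=s["force"]-f0
    print(z,hit,s["tool_pos"].round(2),f.round(1),round(s["width"],2),round(s["time_s"],1))
    if hit or f[2]>19: break
env.hold(.5); s=st(); print(s["tool_pos"],s["force"]-f0,s["time_s"])
a,_,_=shot("wrist","w9.png"); b,_,_=shot("top","t9.png")
cv2.imwrite("pics/f9.png",np.hstack([cv2.resize(a[:300,100:420],(400,375)),cv2.resize(b[90:290,60:273],(400,375),interpolation=cv2.INTER_CUBIC)]))
E
```

```text
148 False [568.79   3.61 148.23] [2.  0.3 1.9] 21.46 30.6
146 False [568.77   3.6  146.27] [ 0.4 -0.4  6.1] 22.2 30.9
144 False [568.78   3.6  144.41] [ 1.5 -0.9  8.5] 21.59 31.1
142 False [568.8    3.61 142.67] [-0.5 -0.3 11.1] 21.81 31.4
140.5 False [569.04   3.63 142.17] [-3.1 -0.4 20.4] 21.87 31.7
[569.03481239   3.63252712 142.17971133] [-2.92809338  0.20626379 19.58157433] 32.1667
```

View pics/f9.png

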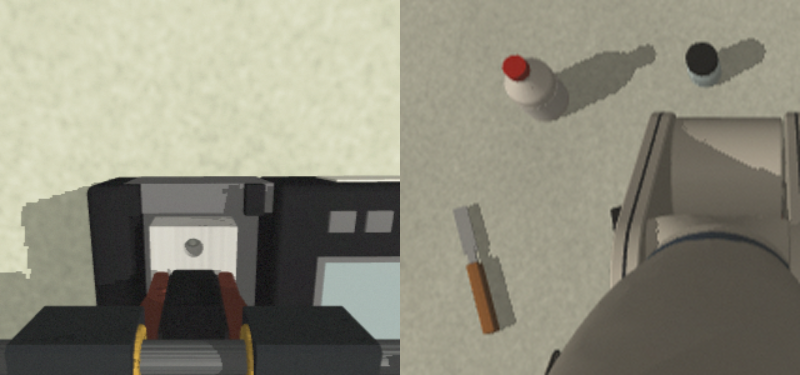

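The wrist view shows the block down in the bay with a dowel in its hole at (193,247). The top view shows the spatula flat on the bench and the bottle and jar standing. Force rose steeply after 6 mm of seat travel, so the holder half is fully home.

```bash
python3 -c "
from station import workorder
print(workorder.sign_off())"
```

```text
the job is handed in; nothing more can be done
None
```

The job is handed in at about 32 s: the cover was levered open past upright with the blade, the spatula is back on the bench, and the holder half is held pressed fully home at about 20 N; I did not re-check the cover or beaker in a picture at the end.

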